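# Push a notebook home in the binding press and flip the toggle lever shut

## Task

Push the grey notebook along the surface into the throat of the binding press until its end lies flat against the back stop. Then push the lever on top of the press over its centre towards the notebook's side, so that it snaps over and the clamp holds the notebook there. Only push with the fingers: pick nothing up, and leave the other things where they stand.

Things in the scene. Friction and masses are not known exactly. Their poses are not given: they have to be found in the camera images.
- press: Binding press, a fixed grey metal bridge, 216 mm wide (y), 66 mm deep (x), bridge top 62 mm high, lever on top. Origin: on the work surface under its middle. x points from its open front to its back, y along its width, z up. The throat under the bridge opens to -x: 188 mm wide (y -0.094 to 0.094), 23 mm high with the clamp open; its floor is the work surface. The end cheeks span x -0.021 to 0.045.
- press_stop (a point): Foot of the back stop, an upright aluminium plate across the back of the throat: middle of its front face, on the work surface, at press x = +0.030 m.
- notebook: Grey hardback notebook lying flat in front of the throat, loose, about 0.2 kg, 190 mm (x) by 148 mm (y), 14 mm thick. Origin: centre of its underside. Its x points along the press's x within 0.1 rad at the start, so a 148 mm end faces the throat. Fully home, that end touches the back stop and its centre is at press x = -0.065 m.
- notebook_mid (a point): Centre of the notebook, half-way up (7 mm above its underside).
- press_foot: Black rubber foot, 160 mm long (press y), 18 mm wide, 9 mm thick, under the steel jaw of the press, above the throat. Its underside is 23 mm over the surface with the clamp open; with the clamp shut it rests on the notebook. Origin: at press x = +0.005 m, on the work surface when the clamp is open.
- lever (a joint): Toggle lever, rad. 0: leans back 0.7 rad from upright (to press +x), clamp open. 0.7: upright, dead centre. 1.4: leans forward (to press -x), clamp shut. An over-centre spring drives it to the nearer end, where it stays; about 3 to 6 N at the bar moves it off the open end, less near the middle. Going over, it lowers a jaw with a rubber foot 11 mm, which presses on the notebook with a few N.
- lever_bar (a point): Middle of the lever's black cross-bar: 16 mm thick, 76 mm long along the press's y, 80 mm from the hinge axis, on two 8 mm rods 48 mm apart. The hinge axis runs along press y at press x = +0.005 m, z = 0.080. Bar with the clamp open: z = 0.141 at press x = +0.057; upright: z = 0.160 at x = +0.005; shut: z = 0.141 at x = -0.047.
- tape_roll: Bystander: tan roll of paper tape lying flat, 65 mm across, 19 high. Origin: centre of its underside. Leave it where it stands.
- glue_stick: Bystander: glue stick with a red cap standing upright, 28 mm across, 88 high. Origin: centre of its underside. Leave it where it stands.
- clip: Bystander: black binder clip standing, 24 x 25 mm, 35 high. Origin: centre of its underside. Leave it where it stands.
- mug: Bystander: speckled mug with a handle, about 85 x 118 mm, 102 high. Origin: underside, within the round part or near it. Leave it where it stands.
- eraser: Bystander: eraser in a card sleeve, 21 x 46 mm, 13 high. Origin: centre of its underside. Leave it where it stands.
There are look-alikes about, which are no part of the job. There is more than one size of the press; the job needs the larger.

How it is judged:
On the way, in this order (a step that is already met when the one before it is completed fails the run):
1. the notebook lies flat against the back stop while the clamp is still open (x of notebook_mid in the frame of press above -0.07 m and angle between the x axis of notebook and the x axis of press, either way round below 0.06 rad and height (world z) of notebook_mid below 0.012 m and value of joint lever below 0.3 rad), for 0.2 s.
2. the lever has gone over its centre to the shut side (value of joint lever above 1.25 rad), for 0.2 s.
At the end, for the whole second after the job is handed in: The notebook lies flat on the surface, its end within 5 mm of the back stop and square to the press within 0.06 rad; the lever is at its shut end (over 1.25 rad) and the clamp presses on the notebook; all at rest (x of notebook_mid in the frame of press above -0.07 m and angle between the x axis of notebook and the x axis of press, either way round below 0.06 rad and height (world z) of notebook_mid below 0.012 m and value of joint lever above 1.25 rad and contact force between press_foot and notebook above 1 N and linear speed of notebook below 0.02 m/s); the robot touches nothing.
It fails at once if the notebook is lifted (its centre more than 12 mm above its place) or tipped (height (world z) of notebook_mid above 0.019 m or angle between notebook's own z axis and vertical above 0.12 rad).
It fails at once if a bystander is moved more than 15 mm (distance of any of tape_roll, glue_stick, clip, mug, eraser from where it was at the start of the episode above 0.015 m).
It also fails if it takes over 48 s, if anything falls off the work surface, if the arm or the gripper's body presses on something with over 40 N, if the wrist force passes 120 N, or if a joint passes its speed limit or range.

## Robot

A 7-joint arm with a two-finger parallel gripper is mounted at the origin on a cart in front of the work surface, level with it; the furniture and walls round the work are solid. World frame = base frame: x ahead of the robot, y to its left, z up, the work surface at z = 0. Lengths are in m, angles in rad, forces in N, time in s.
With the tool pointing down it reaches from about 0.425 to 0.95 m from the base axis. Payload 16.7 kg.
Tool frame: the origin (TCP) lies on the centre line of the jaws, within the pads' length; the fingertips stand 25 mm ahead of it and the grasp point (between the pads) lies 6 mm ahead of it; z points along the fingers, y is the line along which they close (so a half turn about z gives the same grasp; the last joint's range is limited). The gripper opens to 94 mm and grips with 3 to 60 N. Pads are 16 mm wide; open, the fingers measure 119 mm over their backs; the gripper's body (75 mm by 177 mm) begins 78 mm behind the grasp point.
Start: joints at [-1.494, 0.426, 0.074, 1.606, -0.034, 1.111, -0.067], TCP at [0.152, 0.658, 0.23] pointing down, gripper open.
Joint ranges: [-2.85, 2.85], [-0.5, 2.14], [-1.23, 1.37], [0.21, 2.46], [-1.02, 4.16], [0.16, 2.05], [-2.73, 2.73]. Speed limits (rad/s): [1.89, 1.89, 2.39, 2.39, 3.01, 3.01, 3.01].

## Interface

Orientations are given as a rotation vector (axis times angle).
In Python, from plant import bot gives the robot as it stands. The module is installed in compiled form; this text tells all that it offers.
- The arm moves only by the tool send_rows, never from a script. Its argument "increments" is a list of rows, each a list of 3 entries, a list of its own where there are three numbers: the opening, from -1 (shut) to 1 (fully open), then the shift along the tool's x, y, z in units of 40 mm (1.0 is 40 mm), then the turn, a rotation vector about the tool's x, y, z in units of 5 degrees (1.0 is 5 degrees). In form: [[fingers, [x, y, z], [ax, ay, az]], ...]. A call has 1 to 20 rows; each row shifts and turns the commanded pose from where the row before left it, along the tool's axes as they then stand; what a row does not reach is not made up. A row lasts 1/10 s, in which the tool goes at most 50 mm and 8.59 degrees, less where a joint would pass 70% of its speed; a pose out of reach is approached as far as the arm can. A call is refused whole if a number of a shift passes 1 or a number of a turn 1, either way. A call with a gripper value outside its range is refused whole. The fingers move at their own pace and stop on an object; the grip force is fixed at half the most. Time passes only in rows, so rows that do not move let the fingers close. It gives the time, the measured TCP pose, the force, the opening and the grip force at its end, in the units of the state.
- bot.get_obs(): the state, without advancing time (a new reading comes with each control period).
- bot.get_image(name): name is "scene" or "top" or "wrist"; returns (picture, depth): 420x560x3 uint8, blue, green, red; 420x560 float32, m along the optical axis (not along the pixel's ray), 0 where there is no reading.
- bot.camera_info(name): a dict with "fx", "fy", "cx", "cy" (pixels), "extrinsics" (4x4, takes a point from world to camera coordinates). Camera axes: x right, y down, z forward; pixel columns grow to the right and rows downward; lengths in m; the calibration is good to about 2 mm. A picture is of the moment at which its call begins: read the wrist's pose just before it. camera_info takes no time and is no camera call; for the wrist camera it gives the pose at the moment of the call.
- bot.hand_in(): hands the job in; it is judged then, once.
The state is a dict: "t": time; "joint_pos": joint angles; "joint_vel": joint speeds; "effort": joint torques, N m; "ee_pos": TCP position; "tcp_rot": TCP orientation; "force": force on the tool from outside, world axes, zero at the start; "torque": the same for the moment, N m; "gripper_width": opening from 0.0 (shut) to 1.0 (fully open); "finger_force": force on a finger pad.
Only numpy, scipy, OpenCV 4.12 (cv2) and the standard library are available. Lean on these libraries where they do the work, as an engineer would, in place of code of your own. Each camera call takes 0.05 s, during which the arm holds its last target. There are 200 camera calls.

## Working session

There is one attempt and no reset: what is moved stays moved. The work goes in short steps, Python scripts to look and compute and a tool call to move; the robot and the scene stay as the last step left them, time stands still between calls to the robot, and variables do not carry over. Pictures are saved under pics/ and viewed, at most 10 in all, crops included, and the job is handed in when it is done.

Besides the shell and the picture viewer there is one more tool, called after "Emit:" as name(argument=value, ...), one argument or row to a line, values as JSON. send_rows: Moves the arm, as the interface text tells. Its arguments: {"type":"object","properties":{"increments":{"type":"array","items":{"type":"array"}}},"required":["increments"]}

```bash
mkdir -p pics; cat > h.py <<'E'
import numpy as np, cv2
from scipy.spatial.transform import Rotation as R
from plant import bot
def snap(n,f):
    im,d=bot.get_image(n); ci=bot.camera_info(n)
    cv2.imwrite(f'pics/{f}.png',im); np.savez(f'pics/{f}.npz',im=im,d=d,E=ci['extrinsics'],K=[ci[k] for k in('fx','fy','cx','cy')])
    return load(f)
def load(f): 
    z=np.load(f'pics/{f}.npz'); return z['im'],z['d'],z['E'],z['K']
def cloud(s):
    im,d,E,K=s; v,u=np.mgrid[:d.shape[0],:d.shape[1]]
    P=np.stack([(u-K[2])/K[0]*d,(v-K[3])/K[1]*d,d],-1)
    return (P-E[:3,3])@E[:3,:3]
E
python3 - <<'E'
from h import *
a=snap('scene','s0');b=snap('top','t0')
o=bot.get_obs();print(o)
for s in(a,b): print(s[2].round(3).tolist(),s[3])
E
```

```text
{'t': 0.1, 'joint_pos': array([-1.49348682,  0.4266665 ,  0.07386536,  1.60657322, -0.0341014 ,
        1.11078282, -0.06704936]), 'joint_vel': array([-0.00037063, -0.00145395, -0.00087407, -0.00264704, -0.00067669,
        0.00222161, -0.00030196]), 'effort': array([ 7.55138579e-03, -9.37466812e+01,  3.67695093e+00, -4.55040121e+01,
       -4.84924042e-02,  1.68311864e-02,  2.09067588e-05]), 'ee_pos': array([0.15173569, 0.65733388, 0.22983463]), 'tcp_rot': array([-3.55493374e-01, -3.12136725e+00,  1.83669292e-03]), 'force': array([-0.51733984,  0.27647316, -0.03967071]), 'torque': array([ 0.00746797, -0.00372233, -0.04109903]), 'finger_force': 0.0, 'gripper_width': 0.99904575307571}
[[0.658, -0.752, -0.02, -0.363], [-0.495, -0.413, -0.764, 0.335], [0.567, 0.513, -0.645, 1.03], [0.0, 0.0, 0.0, 1.0]] [412.26434517 412.26434517 283.02364089 207.10274577]
[[0.019, -1.0, 0.003, -0.057], [-0.999, -0.019, -0.042, 0.521], [0.042, -0.003, -0.999, 1.128], [0.0, 0.0, 0.0, 1.0]] [396.76312125 396.76312125 278.62888946 205.3363047 ]
```

View pics/s0.png

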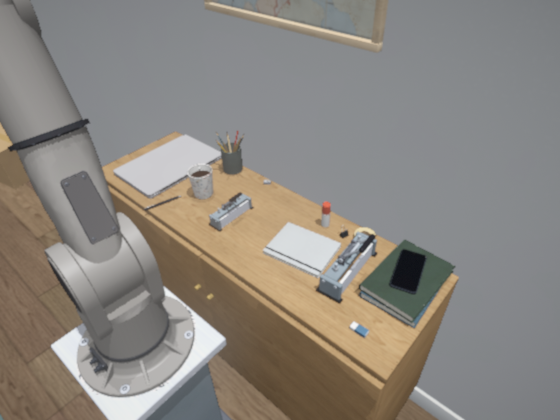

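View pics/t0.png

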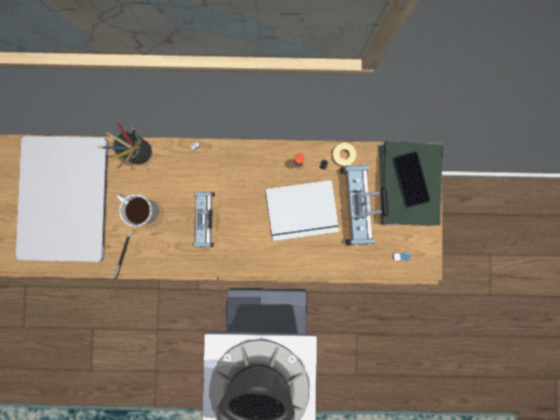

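The top view shows the target notebook at about (302,210), the larger press at (360,205) with its lever bar at about (383,202) (clamp open, leaning right), a smaller look-alike press at (203,220), and the bystanders at (299,160), (324,164), (344,154), (402,257) and (137,210). Press x points to image right, which is world −y.

```bash
python3 - <<'E'
from h import *
s=load('t0');P=cloud(s);im=s[0];v,u=np.mgrid[:420,:560]
def rect(n,m):
    p=P[m]; r=cv2.minAreaRect(p[:,:2].astype(np.float32)); 
    print(n,m.sum(),'c',np.round(r[0],4),'size',np.round(r[1],4),'ang',round(r[2],2),'z',np.percentile(p[:,2],[5,50,95]).round(4)); return r
box=lambda a,b,c,d:(u>=a)&(u<b)&(v>=c)&(v<d)
ok=s[1]>0; z=P[...,2]
print('table',np.median(z[box(280,320,250,270)]))
hsv=cv2.cvtColor(im,cv2.COLOR_BGR2HSV)
def big(m):
    m=cv2.morphologyEx(m.astype(np.uint8),cv2.MORPH_OPEN,np.ones((3,3)))
    n,l,st,_=cv2.connectedComponentsWithStats(m); return l==1+np.argmax(st[1:,4])
nb=big(ok&box(255,343,172,248)&(abs(z-.014)<.012)&(hsv[...,1]<80)); rect('nb',nb)
br=big(ok&box(338,379,155,255)&(z>.05)&(z<.072)); rect('bridge',br)
bar=ok&box(375,392,180,225)&(z>.125)&(z<.165); rect('bar',bar)
print('bar sorted v',v[bar].min(),v[bar].max(),u[bar].min(),u[bar].max())
g=box(375,445,138,230)&ok&(z>.01)
print('green z',np.percentile(z[g&(u>392)],[5,50,95,99]), P[g&(u>392)][:,1].max())
x=cv2.resize(im[140:270,255:450],None,fx=4,fy=4,interpolation=cv2.INTER_CUBIC); cv2.imwrite('pics/c0.png',x)
E
```

```text
table 0.0006904826971204157
nb 3436 c [ 0.5109 -0.1138] size [0.1525 0.1921] ang 8.94 z [0.0104 0.014  0.0176]
bridge 957 c [ 0.5271 -0.2684] size [0.2214 0.0644] ang 5.25 z [0.058  0.062  0.0659]
bar 217 c [ 0.5312 -0.3085] size [0.0742 0.0245] ang 4.52 z [0.1285 0.1469 0.1511]
bar sorted v 187 216 375 387
green z [0.04041557 0.04572316 0.0544356  0.05606578] -0.3609518548861713
```

View pics/c0.png

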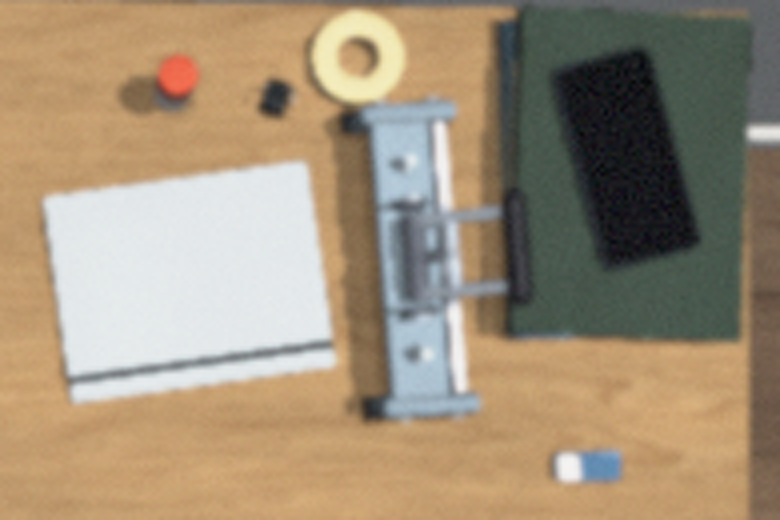

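Emit:
send_rows(
  increments=[
    [1, [-0.95, -0.22, 0], [0, 0, 0.72]],
    [1, [-0.95, -0.22, 0], [0, 0, 0.72]],
    [1, [-0.95, -0.22, 0], [0, 0, 0.72]],
    [1, [-0.95, -0.22, 0], [0, 0, 0.72]],
    [1, [-0.95, -0.22, 0], [0, 0, 0.72]],
    [1, [-0.95, -0.22, 0], [0, 0, 0.72]],
    [1, [-0.95, -0.22, 0], [0, 0, 0.72]],
    [1, [-0.95, -0.22, 0], [0, 0, 0.72]],
    [1, [-0.95, -0.22, 0], [0, 0, 0.72]],
    [1, [-0.95, -0.22, 0], [0, 0, 0.72]],
    [1, [-0.95, -0.22, 0], [0, 0, 0.72]],
    [1, [-0.95, -0.22, 0], [0, 0, 0.72]],
    [1, [-0.95, -0.22, 0], [0, 0, 0.72]],
    [1, [-0.95, -0.22, 0], [0, 0, 0.72]],
    [1, [-0.95, -0.22, 0], [0, 0, 0.72]],
    [1, [-0.95, -0.22, 0], [0, 0, 0.72]],
    [1, [-0.95, -0.22, 0], [0, 0, 0.72]],
    [1, [-0.95, -0.22, 0], [0, 0, 0.72]],
    [1, [-0.95, -0.22, 0], [0, 0, 0.72]],
    [1, [-0.95, -0.22, 0], [0, 0, 0.72]],
  ],
)

```text
t: 2.1
ee_pos: [0.5139, 0.0225, 0.2304]
tcp_rot: [-2.125, -2.313, 0.0]
force: [0.5, 0.6, 0.5]
gripper_width: 0.997
finger_force: 0.0
```

```bash
cat >> h.py <<'E'
O=np.array([.526,-.2565]); A=np.radians(5.0)
def state():
    o=bot.get_obs(); r=R.from_rotvec(o['tcp_rot']).as_matrix(); ty=r[:2,1]
    y=np.array([np.cos(A),np.sin(A)]); x=np.array([y[1],-y[0]]); d=o['ee_pos'][:2]-O
    print('t',round(o['t'],2),'press xy',(d@x).round(4),(d@y).round(4),'z',o['ee_pos'][2].round(4),'tool y ang',np.degrees(np.arctan2(ty[1],ty[0])).round(2),'tz',r[:,2].round(3),'F',o['force'].round(1))
E
python3 - <<'E'
from h import *
state(); snap('wrist','w0'); t=snap('top','t1'); state()
print(load('w0')[2].round(3).tolist())
E
```

```text
t 2.1 press xy -0.279 0.0123 z 0.2304 tool y ang 4.85 tz [-0. -0. -1.] F [0.5 0.6 0.5]
t 2.2 press xy -0.2756 0.0115 z 0.2306 tool y ang 4.51 tz [-0.    -0.001 -1.   ] F [0.3 0.4 0.1]
[[0.997, 0.075, -0.001, -0.513], [0.074, -0.971, 0.228, -0.045], [0.016, -0.227, -0.974, 0.385], [0.0, 0.0, 0.0, 1.0]]
```

View pics/w0.png

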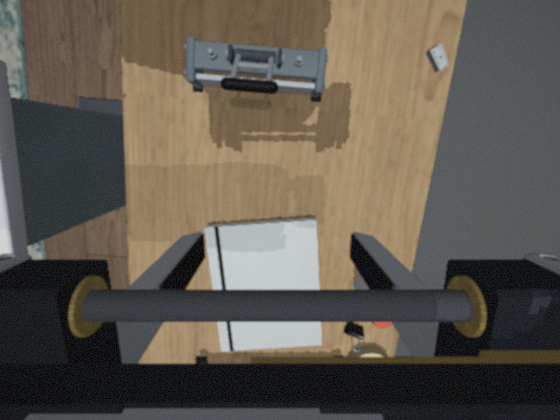

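The wrist view looks back towards +y. The near end of the notebook runs from (207,226) to (315,217), and the small look-alike press is at (255,70). The fingers straddle the end's width, clear of everything.

```bash
python3 - <<'E'
from h import *
def ray(s,u,v,z):
    im,d,E,K=s; c=-E[:3,:3].T@E[:3,3]; r=E[:3,:3].T@np.array([(u-K[2])/K[0],(v-K[3])/K[1],1]); return (c+r*(z-c[2])/r[2])[:2]
w=load('w0'); g=cv2.cvtColor(w[0],cv2.COLOR_BGR2GRAY).astype(float); g=cv2.GaussianBlur(g,(3,3),0)
pts=[]
for u in range(228,312,4):
    c=np.diff(g[205:240,u]); pts.append(ray(w,u,205.5+np.argmax(c),.014))
pts=np.array(pts); f=np.polyfit(pts[:,0],pts[:,1],1); print('nb near end ang',np.degrees(np.arctan(f[0])),'at x=.5',np.polyval(f,.5),pts.min(0),pts.max(0))
s=load('t0');P=cloud(s);z=P[...,2]
v,u=np.mgrid[:420,:560]
m=(u>338)&(u<379)&(v>155)&(v<255)&(z>.05)&(z<.072)
F=[];B=[]
for r in range(178,233):
    c=np.where(m[r])[0]
    if len(c)>4: F.append(ray(s,c.min()-.5,r,.062));B.append(ray(s,c.max()+.5,r,.062))
for n,q in(('front',F),('back',B)):
    q=np.array(q); 
    for _ in range(3):
        k=np.polyfit(q[:,0],q[:,1],1); e=q[:,1]-np.polyval(k,q[:,0]); q=q[abs(e)<max(.002,e.std()*1.5)]
    print(n,np.degrees(np.arctan(k[0])),np.polyval(k,.526),len(q))
E
```

```text
nb near end ang 8.571702240781553 at x=.5 -0.023238266783152106 [ 0.45153006 -0.03054465] [ 0.55605867 -0.01439515]
front 5.240876104142047 -0.24042996046363369 55
back 5.106485767452802 -0.2912872723551172 35
```

Emit:
send_rows(
  increments=[
    [1, [0, -0.3, 0.8], [0, 0, -0.14]],
    [1, [0, 0, 0.8], [0, 0, 0]],
    [1, [0, 0, 0.8], [0, 0, 0]],
    [1, [0, 0, 0.8], [0, 0, 0]],
    [1, [0, 0, 0.8], [0, 0, 0]],
    [1, [0, 0, 0.6], [0, 0, 0]],
    [1, [0, 0, 0.3], [0, 0, 0]],
    [1, [0, 0, 0.1], [0, 0, 0]],
    [1, [0, 0, 0], [0, 0, 0]],
    [1, [0, 0, 0], [0, 0, 0]],
  ],
)

```text
t: 3.2
ee_pos: [0.5028, 0.0232, 0.0314]
tcp_rot: [2.108, 2.329, 0.002]
force: [0.7, 0.7, -0.1]
gripper_width: 1.001
finger_force: 0.0
```

```bash
python3 -c "
from h import *
state()"
```

```text
t 3.2 press xy -0.2806 0.0012 z 0.0314 tool y ang 5.7 tz [ 0.001  0.    -1.   ] F [ 0.7  0.7 -0.1]
```

Emit:
send_rows(
  increments=[
    [1, [-0.25, 0, 0], [0, 0, 0.1]],
    [1, [-0.25, 0, 0], [0, 0, 0]],
    [1, [-0.2, 0, 0], [0, 0, 0]],
    [1, [-0.2, 0, 0], [0, 0, 0]],
    [1, [-0.2, 0, 0], [0, 0, 0]],
    [1, [-0.2, 0, 0], [0, 0, 0]],
    [1, [-0.2, 0, 0], [0, 0, 0]],
    [1, [-0.2, 0, 0], [0, 0, 0]],
    [1, [-0.2, 0, 0], [0, 0, 0]],
    [1, [-0.2, 0, 0], [0, 0, 0]],
    [1, [0, 0, 0], [0, 0, 0]],
    [1, [0, 0, 0], [0, 0, 0]],
  ],
)

```text
t: 4.4
ee_pos: [0.5098, -0.0609, 0.0304]
tcp_rot: [2.119, 2.319, -0.0]
force: [0.3, 0.6, -0.3]
gripper_width: 0.999
finger_force: 0.0
```

```bash
sed -i 's/radians(5.0)/radians(5.2)/' h.py; python3 -c "
from h import *
state()
s=snap('top','t2');x=cv2.resize(s[0][140:270,255:450],None,fx=4,fy=4,interpolation=cv2.INTER_CUBIC); cv2.imwrite('pics/c2.png',x)"
```

```text
t 4.4 press xy -0.1963 0.0016 z 0.0304 tool y ang 5.17 tz [-0. -0. -1.] F [ 0.3  0.6 -0.3]
```

View pics/c2.png

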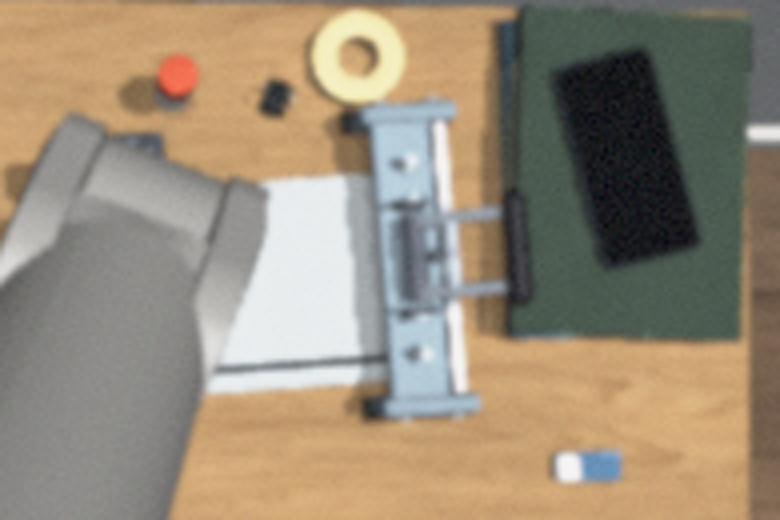

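The notebook (crop rows 175–390) has entered the throat and turned nearly square, with clearance at both cheeks. I'll push on until it meets the stop.

Emit:
send_rows(
  increments=[
    [1, [-0.15, 0, 0], [0, 0, 0]],
    [1, [-0.15, 0, 0], [0, 0, 0]],
    [1, [-0.1, 0, 0], [0, 0, 0]],
    [1, [-0.1, 0, 0], [0, 0, 0]],
    [1, [0, 0, 0], [0, 0, 0]],
  ],
)

```text
t: 4.95
ee_pos: [0.5117, -0.0813, 0.0305]
tcp_rot: [2.119, 2.319, -0.0]
force: [-0.3, 0.2, -0.2]
gripper_width: 1.001
finger_force: 0.0
```

Emit:
send_rows(
  increments=[
    [1, [-0.05, 0, 0], [0, 0, 0]],
    [1, [-0.05, 0, 0], [0, 0, 0]],
    [1, [0, 0, 0], [0, 0, 0]],
  ],
)

```text
t: 5.25
ee_pos: [0.5121, -0.0848, 0.0305]
tcp_rot: [2.118, 2.32, -0.0]
force: [0.3, -0.6, 0.8]
gripper_width: 0.998
finger_force: 0.0
```

Emit:
send_rows(
  increments=[
    [1, [-0.05, 0, 0], [0, 0, 0]],
    [1, [0, 0, 0], [0, 0, 0]],
  ],
)

```text
t: 5.45
ee_pos: [0.5123, -0.0867, 0.0305]
tcp_rot: [2.118, 2.32, -0.0]
force: [0.1, -0.9, -0.1]
gripper_width: 1.001
finger_force: 0.0
```

Emit:
send_rows(
  increments=[
    [1, [-0.05, 0, 0], [0, 0, 0]],
    [1, [0, 0, 0], [0, 0, 0]],
  ],
)

```text
t: 5.65
ee_pos: [0.5123, -0.0878, 0.0305]
tcp_rot: [-2.117, -2.32, -0.001]
force: [-0.8, 5.7, 2.8]
gripper_width: 0.998
finger_force: 2.9
```

Emit:
send_rows(
  increments=[
    [1, [-0.05, 0, 0], [0, 0, 0]],
    [1, [0, 0, 0], [0, 0, 0]],
  ],
)

```text
t: 5.85
ee_pos: [0.5124, -0.088, 0.0305]
tcp_rot: [-2.114, -2.319, -0.002]
force: [-1.9, 16.0, 6.2]
gripper_width: 1.002
finger_force: 8.1
```

Force rises to 16 N at TCP press x ≈ −0.169, as expected for contact with the stop. I'll back off, rise and check.

Emit:
send_rows(
  increments=[
    [1, [0, 0, 0], [0, 0, 0]],
    [1, [0.1, 0, 0], [0, 0, 0]],
    [1, [0.3, 0, 0], [0, 0, 0]],
    [1, [0.5, 0, -0.2], [0, 0, 0]],
    [1, [0, 0, -0.8], [0, 0, 0]],
    [1, [0, 0, -0.9], [0, 0, 0]],
    [1, [0, 0, -0.9], [0, 0, 0]],
    [1, [0, 0, -0.9], [0, 0, 0]],
    [1, [0, 0, -0.9], [0, 0, 0]],
    [1, [0, 0, -0.4], [0, 0, 0]],
    [-1, [0, 0, 0], [0, 0, 0]],
    [-1, [0, 0, 0], [0, 0, 0]],
  ],
)

```text
t: 7.05
ee_pos: [0.5092, -0.0542, 0.2301]
tcp_rot: [-2.118, -2.32, -0.0]
force: [-0.8, -0.1, -1.0]
gripper_width: 0.867
finger_force: 0.0
```

```bash
python3 - <<'E'
from h import *
state()
w=snap('wrist','w1'); t=snap('top','t3')
x=np.vstack([w[0][:,:],cv2.resize(t[0][150:260,255:450],(560,316),interpolation=cv2.INTER_CUBIC)])
cv2.imwrite('pics/c3.png',cv2.resize(x,None,fx=.8,fy=.8))
E
```

```text
t 7.05 press xy -0.203 0.0016 z 0.2301 tool y ang 5.23 tz [ 0.  0. -1.] F [-0.8 -0.1 -1. ]
```

View pics/c3.png

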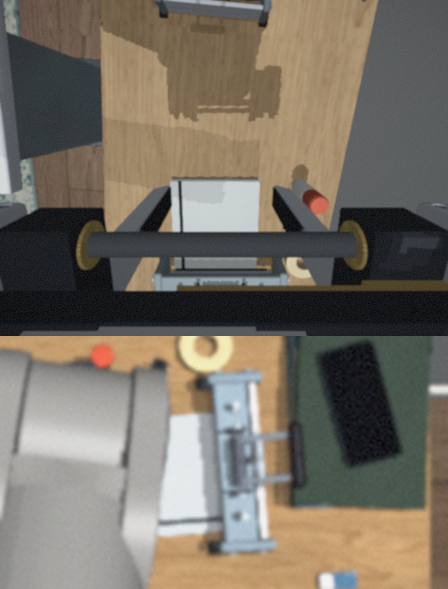

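The near end of the notebook now lies at wrist row ≈222, columns 218–322, and the lever is still open. I'll measure its position and squareness.

```bash
python3 - <<'E'
from h import *
w=load('w1');im,d,E,K=w; g=cv2.GaussianBlur(cv2.cvtColor(im,cv2.COLOR_BGR2GRAY).astype(float),(3,3),0)
def ray(u,v,z):
    c=-E[:3,:3].T@E[:3,3]; r=E[:3,:3].T@np.array([(u-K[2])/K[0],(v-K[3])/K[1],1]); return (c+r*(z-c[2])/r[2])[:2]
p=[]
for u in range(232,318,3):
    c=np.diff(g[208:238,u]);i=np.clip(np.argmax(c),1,27);a,b,e=c[i-1:i+2];p.append(ray(u,208.5+i+.5*(a-e)/(a-2*b+e+1e-9),.014))
p=np.array(p)
for _ in range(3):
    k=np.polyfit(p[:,0],p[:,1],1); e=p[:,1]-np.polyval(k,p[:,0]); p=p[abs(e)<.002]
y=np.array([np.cos(A),np.sin(A)]);x=np.array([y[1],-y[0]])
print('ang',np.degrees(np.arctan(k[0])),len(p),'press x of end',((p-O)@x).mean(),((p-O)@y)[[0,-1]])
E
```

```text
ang 5.051466703566734 29 press x of end -0.1618175948914425 [-0.05823887  0.05238936]
```

Emit:
send_rows(
  increments=[
    [-1, [-0.9, 0, 0], [0, 0, 0]],
    [-1, [-0.9, 0, 0], [0, 0, 0]],
    [-1, [-0.9, 0, 0], [0, 0, 0]],
    [-1, [-0.9, 0, 0], [0, 0, 0]],
    [-1, [-0.9, 0, 0], [0, 0, 0]],
    [-1, [-0.9, 0, 0], [0, 0, 0]],
    [-1, [-0.9, 0, 0], [0, 0, 0]],
    [-1, [-0.9, 0, 0], [0, 0, 0]],
    [-1, [-0.6, 0, 0], [0, 0, 0]],
    [-1, [0, 0, 0], [0, 0, 0]],
    [-1, [0, 0, 0], [0, 0, 0]],
    [-1, [0, 0, 0], [0, 0, 0]],
  ],
)

```text
t: 8.35
ee_pos: [0.5376, -0.3643, 0.2297]
tcp_rot: [-2.117, -2.32, 0.0]
force: [0.8, 0.6, -0.1]
gripper_width: 0.002
finger_force: 0.0
```

```bash
python3 - <<'E'
from h import *
state(); print(bot.get_obs()['gripper_width'])
w=snap('wrist','w2')
E
```

```text
t 8.35 press xy 0.1084 0.0018 z 0.2297 tool y ang 5.24 tz [-0.001  0.001 -1.   ] F [ 0.8  0.6 -0.1]
0.0017882618736723608
```

View pics/w2.png

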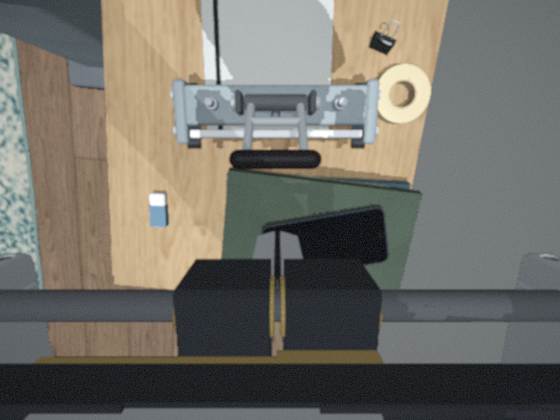

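The closed fingers, with tips at about (278,232), are behind the bar (centre (275,159)) and centred between its rods, and the bystanders have not moved. I'll lower and then push.

Emit:
send_rows(
  increments=[
    [-1, [0, 0, 0.7], [0, 0, 0]],
    [-1, [0, 0, 0.7], [0, 0, 0]],
    [-1, [0, 0, 0.6], [0, 0, 0]],
    [-1, [-0.2, 0, 0], [0, 0, 0]],
    [-1, [-0.2, 0, 0], [0, 0, 0]],
    [-1, [-0.2, 0, 0], [0, 0, 0]],
    [-1, [-0.2, 0, 0], [0, 0, 0]],
    [-1, [-0.2, 0, 0], [0, 0, 0]],
    [-1, [0, 0, 0], [0, 0, 0]],
  ],
)

```text
t: 9.3
ee_pos: [0.5411, -0.4068, 0.151]
tcp_rot: [2.119, 2.318, -0.001]
force: [0.1, 0.4, -0.2]
gripper_width: 0.002
finger_force: 0.0
```

Emit:
send_rows(
  increments=[
    [-1, [-0.2, 0, 0], [0, 0, 0]],
    [-1, [-0.2, 0, 0], [0, 0, 0]],
    [-1, [-0.2, 0, 0], [0, 0, 0]],
    [-1, [-0.2, 0, 0], [0, 0, 0]],
    [-1, [-0.2, 0, 0], [0, 0, 0]],
    [-1, [0, 0, 0], [0, 0, 0]],
  ],
)

```text
t: 9.9
ee_pos: [0.5445, -0.4464, 0.1504]
tcp_rot: [2.12, 2.319, -0.001]
force: [-0.8, -0.2, -0.0]
gripper_width: 0.006
finger_force: 0.0
```

```bash
python3 -c "
from h import *
state()"
```

```text
t 9.9 press xy 0.1908 0.0012 z 0.1504 tool y ang 5.13 tz [-0.    -0.001 -1.   ] F [-0.8 -0.2 -0. ]
```

I used the wrong sign, so the fingers moved away from the bar through free space and touched nothing. Pushing towards press −x is +tool x.

Emit:
send_rows(
  increments=[
    [-1, [0.5, 0, 0], [0, 0, 0]],
    [-1, [0.8, 0, 0], [0, 0, 0]],
    [-1, [0.8, 0, 0], [0, 0, 0]],
    [-1, [0.4, 0, 0], [0, 0, 0]],
    [-1, [0.2, 0, 0], [0, 0, 0]],
    [-1, [0.2, 0, 0], [0, 0, 0]],
    [-1, [0.15, 0, 0], [0, 0, 0]],
    [-1, [0.15, 0, 0], [0, 0, 0]],
    [-1, [0, 0, 0], [0, 0, 0]],
  ],
)

```text
t: 10.8
ee_pos: [0.5337, -0.3196, 0.1515]
tcp_rot: [2.118, 2.316, -0.001]
force: [1.1, -5.8, 4.2]
gripper_width: 0.008
finger_force: 2.7
```

```bash
python3 -c "
from h import *
state()"
```

```text
t 10.8 press xy 0.0636 0.0019 z 0.1515 tool y ang 5.11 tz [ 0.002 -0.003 -1.   ] F [ 1.1 -5.8  4.2]
```

Emit:
send_rows(
  increments=[
    [-1, [0.15, 0, 0], [0, 0, 0]],
    [-1, [0.15, 0, 0], [0, 0, 0]],
    [-1, [0.15, 0, 0], [0, 0, 0]],
    [-1, [0.15, 0, 0], [0, 0, 0]],
    [-1, [0.15, 0, 0], [0, 0, 0]],
    [-1, [0.15, 0, 0], [0, 0, 0]],
    [-1, [0.15, 0, 0], [0, 0, 0]],
    [-1, [0.15, 0, 0], [0, 0, 0]],
    [-1, [0.15, 0, 0], [0, 0, 0]],
    [-1, [0.1, 0, 0], [0, 0, 0]],
    [-1, [0, 0, 0], [0, 0, 0]],
  ],
)

```text
t: 11.9
ee_pos: [0.5281, -0.2591, 0.1505]
tcp_rot: [-2.117, -2.321, -0.0]
force: [0.3, -0.2, 0.4]
gripper_width: 0.004
finger_force: 0.0
```

```bash
python3 -c "
from h import *
state(); t=snap('top','t4'); w=snap('wrist','w4')
x=np.vstack([w[0],cv2.resize(t[0][150:260,255:450],(560,316),interpolation=cv2.INTER_CUBIC)])
cv2.imwrite('pics/c4.png',cv2.resize(x,None,fx=.8,fy=.8))"
```

```text
t 11.9 press xy 0.0028 0.0018 z 0.1505 tool y ang 5.25 tz [-0.  0. -1.] F [ 0.3 -0.2  0.4]
```

View pics/c4.png

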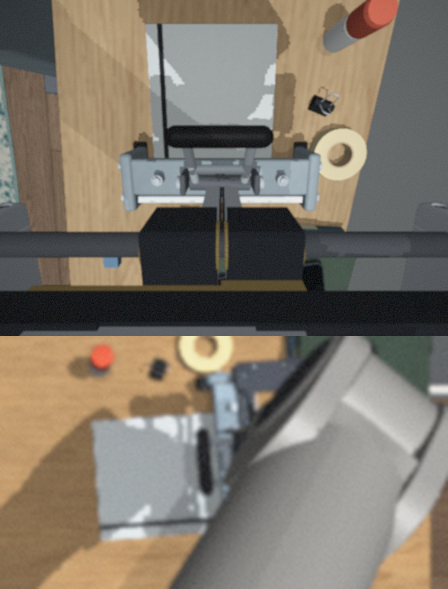

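The lever has gone over: the bar now lies forward over the notebook, at (220,136) in the wrist view, and the contact force has dropped to zero. I'll lift clear and check the bar and the notebook.

Emit:
send_rows(
  increments=[
    [-1, [-0.2, 0, 0], [0, 0, 0]],
    [-1, [0, 0, -0.6], [0, 0, 0]],
    [-1, [0, 0, -0.9], [0, 0, 0]],
    [-1, [0, 0, -0.9], [0, 0, 0]],
    [-1, [-0.8, 0, -0.5], [0, 0, 0]],
    [-1, [-0.8, 0, 0], [0, 0, 0]],
    [-1, [-0.6, 0, 0], [0, 0, 0]],
    [-1, [0, 0, 0], [0, 0, 0]],
    [-1, [0, 0, 0], [0, 0, 0]],
  ],
)

```text
t: 12.9
ee_pos: [0.5362, -0.3564, 0.2662]
tcp_rot: [-2.12, -2.318, 0.001]
force: [1.1, 0.5, -0.8]
gripper_width: 0.006
finger_force: 0.0
```

```bash
python3 - <<'E'
from h import *
state(); w=snap('wrist','w5'); P=cloud(w); im=w[0]; z=P[...,2]
y=np.array([np.cos(A),np.sin(A)]);x=np.array([y[1],-y[0]])
q=P[...,:2]-O; px=q@x; py=q@y
b=(w[1]>0)&(z>.125)&(z<.165)&(abs(py)<.05)&(px<.03)&(px>-.1)&(im.max(2)<60)
print('bar',b.sum(),px[b].mean(),py[b].min(),py[b].max(),np.percentile(z[b],[50,95]),px[b].min(),px[b].max())
n=(w[1]>0)&(abs(z-.014)<.007)&(px<-.09)&(px>-.2)&(abs(py)<.1)&(cv2.cvtColor(im,cv2.COLOR_BGR2HSV)[...,1]<70)
n=cv2.morphologyEx(n.astype(np.uint8),cv2.MORPH_OPEN,np.ones((5,5)))>0
r=n&(abs(py)<.06)
e=[(c,px[r&(abs(py-c)<.003)].min()) for c in np.arange(-.05,.05,.01)]
print('end',np.polyfit(*zip(*e),1),'z',np.median(z[n]))
cv2.imwrite('pics/w5.png',im)
E
```

```text
t 12.9 press xy 0.1004 0.0011 z 0.2662 tool y ang 5.11 tz [-0.001 -0.    -1.   ] F [ 1.1  0.5 -0.8]
bar 1474 -0.046397597169311355 -0.03636545740972704 0.035624116162171905 [0.14838031 0.1501537 ] -0.05388902755192082 -0.040116449122798284
end [-0.00158099 -0.13634396] z 0.014033261334866624
```

View pics/w5.png

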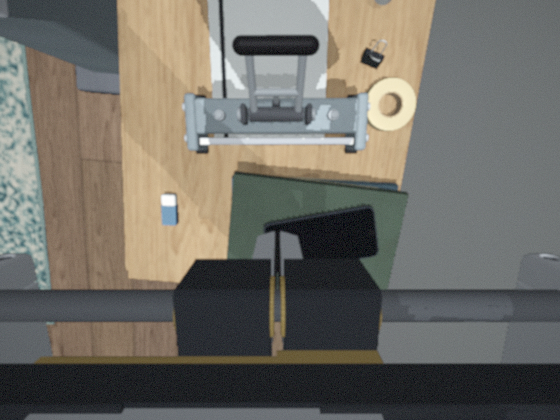

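The bar is at press x −0.046, z ≈0.141, which is the shut end. The notebook's end is out of the wrist view, so I'll check it once in the top view before handing in.

```bash
python3 - <<'E'
from h import *
w=snap('top','t5'); P=cloud(w); im,d,E,K=w
y=np.array([np.cos(A),np.sin(A)]);x=np.array([y[1],-y[0]])
sat=cv2.GaussianBlur(cv2.cvtColor(im,cv2.COLOR_BGR2HSV)[...,1],(3,3),0).astype(float)
c=-E[:3,:3].T@E[:3,3]
p=[]
for v in range(195,232,2):
    i=np.argmin(np.diff(sat[v,280:325]))+280.5
    r=E[:3,:3].T@np.array([(i-K[2])/K[0],(v-K[3])/K[1],1]); q=(c+r*(.014-c[2])/r[2])[:2]-O; p.append((q@y,q@x))
p=np.array(p); print(p.round(4)[::3].tolist()); k=np.polyfit(p[:,0],p[:,1],1); print(k,np.std(p[:,1]-np.polyval(k,p[:,0])))
E
```

```text
[[0.0415, -0.1619], [0.0243, -0.1632], [0.0069, -0.1616], [-0.0102, -0.1628], [-0.0275, -0.1612], [-0.0446, -0.1625], [-0.0619, -0.1609]]
[-0.00608006 -0.16199479] 0.0008217835910462975
```

```bash
python3 -c "
from plant import bot
print(bot.hand_in())"
```

```text
the job is handed in; nothing more can be done
None
```

The job is handed in (no verdict came back): the notebook is against the back stop and square (near end at press x −0.162 m, −0.160 fully home), the lever has snapped to its shut end, the bystanders looked undisturbed, and the arm is clear; the clamp force was not measured directly.

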